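Shut the two-tier propagation organiser

TASK

Two grey organisers stand open on the shelf. Gently lower the hinged lid of the taller, two-tier one until it is fully shut, without slamming it. Leave the single-tier organiser's lid standing open and do not shift the glass cloche.

Things in the scene. Friction and masses are not known exactly. Their poses are not given: they have to be found in the camera images.
- two_tier: The taller grey plastic organiser, two stacked tiers, fixed to the shelf: 150 (x) by 190 (y) by 100 mm high, open compartments on top. Origin at the centre of its underside; x from its front to its hinge side, y along the hinge, z up. The lid's hinge axis lies along y at x = +75, z = +100 mm, the top of its rear wall, at the lid's underside.
- two_tier_lid (a joint): Lid angle, rad: 0 shut (hard stop, top face 105 mm up), 1.57 upright, 1.75 open stop; starts leaning a little to the front. Flat grey plate reaching 150 mm from the hinge, 190 wide, 5 thick, 0.12 kg, a 12 by 60 mm tab on its free edge. Stiff hinge: stays where left; 1 to 4 N near the free edge moves it. Push on its outer (hinge-side, then upper) face to shut it.
- one_tier_lid (a joint): Angle of the lid of the other, single-tier organiser (the same footprint, hinge side, lid and stiff hinge, but only 50 mm high), rad, read the same way. It starts open and stays open.
- cloche: Glass cloche, a clear dome with a little knob over a potted seedling, on a round wooden base: 124 mm across, 162 mm high overall, loose. Origin at the centre of its underside, z up.
Mind the look-alikes: they are no part of the job. Leave any orange or red look-alike of the cloche alone.

How it is judged:
At the end, for the whole second after the job is handed in: The two-tier organiser's lid is shut to within 0.07 rad (about 10 mm at its free edge), the single-tier organiser's lid still stands open above 0.8 rad, and the cloche stands upright (within 0.17 rad) within 20 mm of where it was (value of joint two_tier_lid below 0.07 rad and value of joint one_tier_lid above 0.8 rad and distance of cloche from where it was at the start of the episode below 0.02 m and angle between cloche's own z axis and vertical below 0.17 rad); the robot touches nothing.
It fails at once if the lid is slammed (it turns shut faster than 3 rad/s) (velocity of joint two_tier_lid below -3 rad/s).
It fails at once if the single-tier organiser's lid is pushed down below 0.8 rad (value of joint one_tier_lid below 0.8 rad).
It fails at once if the glass cloche is shifted by more than 20 mm or tipped more than 0.17 rad (distance of cloche from where it was at the start of the episode above 0.02 m or angle between cloche's own z axis and vertical above 0.17 rad).
It also fails if it takes over 35 s, if anything falls off the work surface, if the arm or the gripper's body presses on something with over 40 N, if the wrist force passes 120 N, or if a joint passes its speed limit or range.

ROBOT

A 7-joint arm with a two-finger parallel gripper is mounted at the origin on the work surface. World frame = base frame: x ahead of the robot, y to its left, z up, the work surface at z = 0. Lengths are in m, angles in rad, forces in N, time in s.
With the tool pointing down it reaches from about 0.425 to 0.875 m from the base axis. Payload 4.7 kg.
Tool frame: the origin (TCP) lies midway between the tips of the shut fingers; the grasp point (between the pads) lies 19 mm behind it (ctrl.grip_point_offset is the distance from the TCP to the grasp point, in m); z points along the fingers, y is the line along which they close (so a half turn about z gives the same grasp; the last joint's range is limited). The gripper opens to 87 mm and grips with 3 to 60 N. Pads are 19 mm wide; open, the fingers measure 117 mm over their backs; the gripper's body (75 mm by 190 mm) begins 51 mm behind the grasp point.
Start: joints at [-1.221, 0.321, -0.07, 1.45, 0.023, 1.371, -0.057], TCP at [0.214, 0.614, 0.223] pointing down, gripper open.
Joint ranges: [-2.86, 2.86], [-0.3, 2.09], [-1.38, 1.24], [0.06, 2.45], [-1.56, 4.7], [0.09, 2.05], [-2.69, 2.69]. Speed limits (rad/s): [2.57, 2.57, 3.14, 3.14, 3.14, 3.14, 3.14].

INTERFACE

Orientations are given as a rotation vector (axis times angle).
In Python, from bench import ctrl gives the robot as it stands.
- The arm moves only by the tool move_arm, never from a script. Its argument "increments" is text: rows parted by semicolons, each of 7 numbers parted by spaces: the shift along the world's x, y, z in mm, then the turn, a rotation vector about the world's x, y, z in degrees, then the closure in counts, from 0 (fully open) to 255 (shut). A call has exactly 8 rows; each row shifts and turns the commanded pose from where the row before left it; what a row does not reach is not made up. A row lasts 1/12 s, in which the tool goes at most 41.7 mm and 7.16 degrees, less where a joint would pass 70% of its speed; a pose out of reach is approached as far as the arm can. A call with a gripper value outside its range is refused whole. The fingers move at their own pace and stop on an object; "grip_force" is the grip in N (left out, the last holds). Time passes only in rows, so rows that do not move let the fingers close, or fill a call up. It gives the time, the measured TCP pose, the force, the opening and the grip force at its end, in the units of the state.
- ctrl.get_state(): the state, without advancing time (a new reading comes with each control period).
- ctrl.get_image(name): name is "scene" or "side" or "wrist"; returns a dict with "frame" (480x640x3 uint8, red, green, blue), "depth" (480x640 float32, m along the optical axis (not along the pixel's ray), 0 where there is no reading), "fx", "fy", "cx", "cy" (pixels), "position" and "orientation" of the camera in the world. Camera axes: x right, y down, z forward; pixel columns grow to the right and rows downward; lengths in m; the calibration is good to about 2 mm. The wrist camera is an equidistant fisheye: a pixel r from the principal point sees the ray r / f radians off the axis. A picture is of the moment at which its call begins.
- ctrl.close_job(): hands the job in; it is judged then, once.
Trained networks look in a picture, given as the dict that the camera call returned (one of the last four; its "shot" number tells which), for a name from the list of things; names that differ only in an ending like _2 or _b are one class to them, and where a whole thing is asked for, a point or a joint stands for the part that bears it (a point fixed in the world has none). Each returns a list of dicts, best first, with "score" (0 to 1); they miss things now and then, are a little off and sometimes report something else, mostly with a low value. They report only what shows in the picture. A call takes as long as a camera call. They do not tell look-alikes from the thing itself.
- ctrl.find_in(target, picture): "centre" ([x, y, z] in m, in world coordinates, good to about 4 mm: the middle of the surface that is visible of it).
- ctrl.silhouettes(target, picture): "region" (480x640 bool, what is visible of it).
The state is a dict: "time": time; "joint_positions": joint angles; "qd": joint speeds; "joint_torque": joint torques, N m; "position": TCP position; "tool_rot": TCP orientation; "ft_force": force on the tool from outside, world axes, zero at the start; "torque": the same for the moment, N m; "grip_width": opening from 0.0 (shut) to 1.0 (fully open); "grip_force": force on a finger pad.
Only numpy, scipy, OpenCV 4.12 (cv2) and the standard library are available. Lean on these libraries where they do the work, as an engineer would, in place of code of your own. Each camera call takes 0.05 s, during which the arm holds its last target. There are 200 camera calls.

## Working session

There is one attempt and no reset: what is moved stays moved. The work goes in short steps, Python scripts to look and compute and a tool call to move; the robot and the scene stay as the last step left them, time stands still between calls to the robot, and variables do not carry over. Pictures are saved under pics/ and viewed, at most 10 in all, crops included, and the job is handed in when it is done.

Besides the shell and the picture viewer there is one more tool, called after "Request:" in YAML: its name, and indented under it one key for each argument. move_arm: Moves the arm, as the interface text tells. Its arguments: {"type":"object","properties":{"increments":{"type":"string"},"grip_force":{"type":"number"}},"required":["increments"]}

```bash
mkdir -p pics; cat > h.py <<'E'
from bench import ctrl
import numpy as np, cv2
from scipy.spatial.transform import Rotation as R
def cloud(p):
    v,u=np.mgrid[0:480,0:640]; d=p["depth"]
    c=np.stack([(u-p["cx"])/p["fx"]*d,(v-p["cy"])/p["fy"]*d,d],-1)
    o=np.array(p["orientation"]); M=o if o.shape==(3,3) else R.from_rotvec(o).as_matrix()
    return c@M.T+np.array(p["position"])
E
python3 - <<'E'
from h import *
ims=[]
for n in("scene","side"):
    p=ctrl.get_image(n); ims.append(p["frame"]); np.savez(f"{n}.npz",c=cloud(p),d=p["depth"])
    print(n,p["position"],p["orientation"])
    for t in("two_tier","two_tier_lid","one_tier_lid","cloche"):
        print(t,[(np.round(f["centre"],3),round(f["score"],2)) for f in ctrl.find_in(t,p)])
        for s in ctrl.silhouettes(t,p)[:2]:
            ys,xs=np.where(s["region"]); print("  box",xs.min(),xs.max(),ys.min(),ys.max(),round(s["score"],2))
    cv2.imwrite(f"pics/{n}.png",p["frame"][...,::-1])
print(ctrl.get_state())
E
```

```text
scene [0.64689922 0.65190921 1.03230744] [-0.40461732 -2.84992555  0.97584061]
two_tier [(array([0.48 , 0.352, 0.089]), 0.86), (array([ 0.501, -0.296,  0.088]), 0.31)]
  box 306 424 324 478 0.59
two_tier_lid [(array([0.544, 0.35 , 0.198]), 0.82)]
  box 305 356 324 463 0.91
one_tier_lid [(array([0.584, 0.03 , 0.156]), 0.65)]
  box 258 272 203 317 0.57
cloche [(array([ 0.501, -0.294,  0.092]), 0.83), (array([ 0.277, -0.193,  0.091]), 0.69), (array([ 0.301, -0.384,  0.089]), 0.56)]
  box 345 391 141 205 0.9
  box 316 360 96 158 0.59
side [ 0.38149807 -0.98069134  0.94547707] [-2.31795409  0.08416761 -0.03370179]
two_tier [(array([0.486, 0.299, 0.081]), 0.74)]
  box 288 356 68 188 0.83
  box 325 387 311 395 0.65
two_tier_lid [(array([0.542, 0.318, 0.188]), 0.83), (array([0.488, 0.298, 0.082]), 0.5)]
  box 338 354 68 149 0.62
one_tier_lid [(array([ 0.578, -0.063,  0.178]), 0.77)]
  box 375 384 155 252 0.61
  box 339 355 75 147 0.36
cloche [(array([ 0.272, -0.265,  0.093]), 0.89), (array([ 0.287, -0.448,  0.104]), 0.87), (array([ 0.487, -0.364,  0.1  ]), 0.65)]
  box 324 388 311 396 0.68
  box 211 280 355 445 0.6
{'time': 0.9, 'joint_positions': array([-1.22090996,  0.32097629, -0.07008765,  1.45048404,  0.02258791,
        1.37080998, -0.05687948]), 'qd': array([-1.79478106e-04,  7.26902514e-05,  1.03017472e-03, -7.69705236e-04,
        1.02176735e-03, -4.18490191e-05,  4.62881188e-04]), 'joint_torque': array([-8.48396321e-04, -4.91095841e+01, -4.04022681e-01, -3.12773144e+01,
       -6.37818337e-02,  3.34885146e-02,  2.42137770e-05]), 'position': array([0.21421739, 0.61371191, 0.22260986]), 'tool_rot': array([5.24929699e-01, 3.09737226e+00, 1.59698704e-04]), 'ft_force': array([ 0.00914009, -0.11844363, -0.20009578]), 'torque': array([ 0.03217442, -0.02966361,  0.02544015]), 'grip_force': 0.0, 'grip_width': 1.004388223250463}
```

View pics/scene.png

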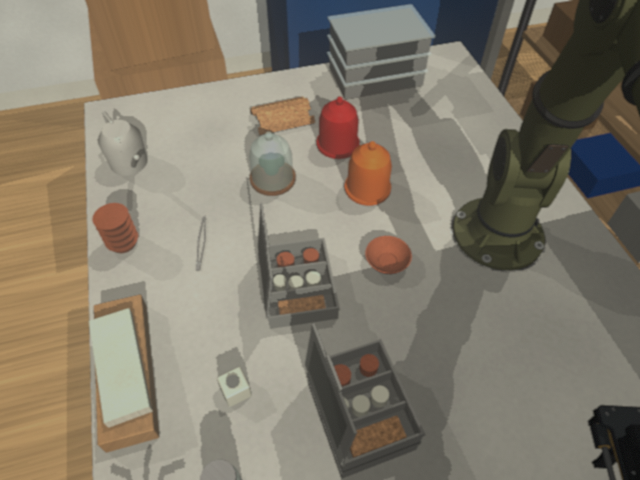

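View pics/side.png

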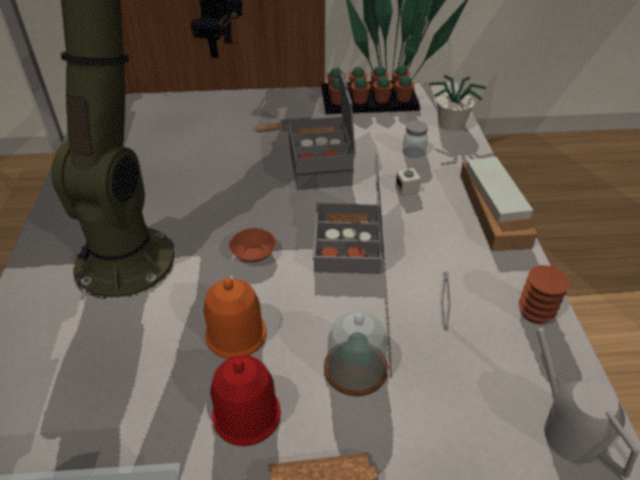

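In the scene view, the organiser candidates are at (365,405) and (300,280), and the clear cloche is at (272,165). The orange and red domes are look-alikes. The near organiser looks taller, so I'll check that with heights and one crop.

```bash
python3 - <<'E'
from h import *
p=ctrl.get_image("scene"); c=cloud(p)
for s in ctrl.silhouettes("two_tier_lid",p)[:1]:
    m=cv2.erode(s["region"].astype(np.uint8),np.ones((3,3)))>0
    P=c[m&(p["depth"]>0)]; P=P[(abs(P-np.median(P,0))<.15).all(1)]
    for k in range(3):
        m0=P.mean(0);n=np.linalg.svd(P-m0,full_matrices=False)[2][2]; P=P[abs((P-m0)@n)<.006]
    print("lid plane",len(P),m0,n,"min",P.min(0),"max",P.max(0))
def box(name,x0,x1,y0,y1,zr):
    q=c[(c[...,0]>x0)&(c[...,0]<x1)&(c[...,1]>y0)&(c[...,1]<y1)]
    for a,b in zr:
        r=q[(q[:,2]>a)&(q[:,2]<b)]
        if len(r)>20: print(name,a,b,len(r),cv2.minAreaRect(r[:,:2].astype(np.float32)*1000))
box("two",.3,.7,.2,.5,[(.093,.108),(.11,.3),(.22,.3)])
box("one",.35,.75,-.12,.15,[(.043,.058),(.06,.3),(.18,.25)])
cv2.imwrite("pics/crop.png",cv2.resize(p["frame"][190:480,230:450,::-1],None,fx=2,fy=2,interpolation=cv2.INTER_CUBIC))
E
```

```text
lid plane 2640 [0.54215439 0.34893492 0.19168984] [0.99153762 0.06204594 0.1140327 ] min [0.52863173 0.2487647  0.0984788 ] max [0.55639777 0.43370641 0.26563625]
two 0.093 0.108 1143 ((474.35992431640625, 334.93243408203125), (158.91871643066406, 193.84303283691406), 3.5263047218322754)
two 0.11 0.3 2890 ((541.1495971679688, 338.954833984375), (22.058574676513672, 190.78448486328125), 3.350566864013672)
two 0.22 0.3 1051 ((535.387451171875, 338.40283203125), (10.524497985839844, 190.365234375), 3.265092372894287)
one 0.043 0.058 821 ((515.72265625, 16.677162170410156), (196.88551330566406, 158.0551300048828), 83.72220611572266)
one 0.06 0.3 914 ((580.2041625976562, 10.780708312988281), (191.6438446044922, 24.69579315185547), 83.78489685058594)
one 0.18 0.25 327 ((572.6663208007812, 11.173576354980469), (190.79432678222656, 9.640582084655762), 83.72684478759766)
```

View pics/crop.png

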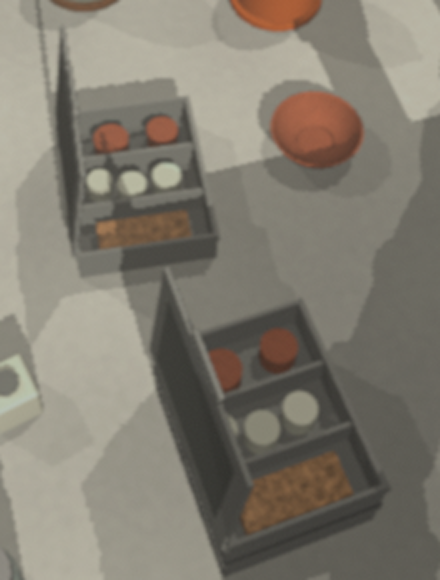

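The crop shows two tiers on the near organiser (its step is at the bottom right) and one on the far organiser. The near rim is about 0.10 m up and its lid top about 0.265 m, so the near one is the target. Its hinge is near (0.55, 0.34, 0.10), yaw is about 3.5° and the lid angle is about 1.46 rad. I'll shut the fingers, pass over the lid high up and come down behind it.

Request:
move_arm:
  increments: "0 0 35 0 0 0 255;0 0 40 0 0 0 255;0 0 40 0 0 0 255;15 -10 35 0 0 0 255;30 -20 0 0 0 6 255;30 -20 0 0 0 6 255;30 -20 0 0 0 6 255;30 -20 0 0 0 5 255"
  grip_force: 20

```text
time: 1.67
position: [0.3503, 0.5228, 0.373]
tool_rot: [-0.112, 3.139, 0.001]
ft_force: [0.5, 0.5, -0.9]
grip_width: 0.478
grip_force: 0.0
```

Request:
move_arm:
  increments: "30 -20 0 0 0 0 255;30 -20 0 0 0 0 255;30 -20 0 0 0 0 255;30 -20 0 0 0 0 255;30 -20 0 0 0 0 255;30 -20 0 0 0 0 255;30 -20 0 0 0 0 255;30 -20 0 0 0 0 255"

```text
time: 2.33
position: [0.5904, 0.3626, 0.3728]
tool_rot: [-0.103, 3.14, 0.001]
ft_force: [1.2, 0.7, 0.6]
grip_width: 0.009
grip_force: 0.0
```

Request:
move_arm:
  increments: "25 -10 0 0 0 0 255;20 -8 0 0 0 0 255;0 0 -25 0 0 0 255;0 0 -30 0 0 0 255;0 0 -30 0 0 0 255;0 0 -30 0 0 0 255;0 0 -28 0 0 0 255;0 0 0 0 0 0 255"

```text
time: 3.0
position: [0.6311, 0.3441, 0.222]
tool_rot: [0.103, -3.13, 0.009]
ft_force: [-0.6, -1.0, -0.9]
grip_width: 0.005
grip_force: 0.0
```

```bash
python3 - <<'E'
from h import *
print(ctrl.get_state()["position"])
p=ctrl.get_image("scene")
cv2.imwrite("pics/s2.png",cv2.resize(p["frame"][200:480,180:480,::-1],None,fx=2,fy=2))
E
```

```text
[0.63111192 0.34414467 0.22199064]
```

View pics/s2.png

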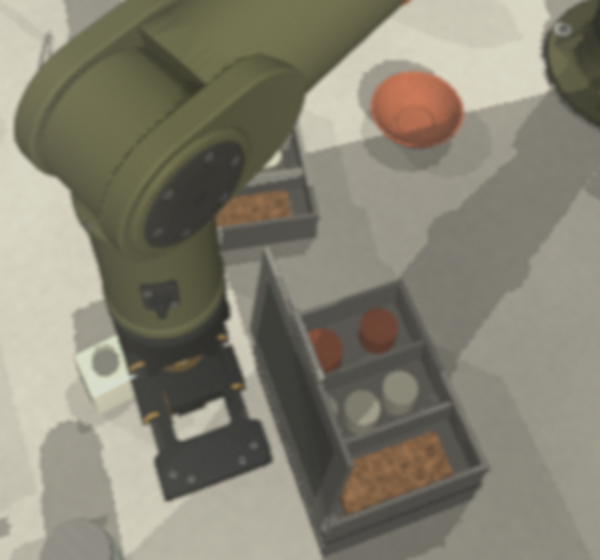

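The gripper sits clear behind the lid, at about (215,480) in the crop against the lid at (300,420). Now I push forward along the lid's arc.

Request:
move_arm:
  increments: "-20 -1 0 0 0 0 255;-20 -1 0 0 0 0 255;-15 -1 0 0 0 0 255;-10 -1 -2 0 0 0 255;-8 0 -2 0 0 0 255;-7 0 -2 0 0 0 255;-7 0 -2 0 0 0 255;-7 0 -2 0 0 0 255"

```text
time: 3.72
position: [0.541, 0.3418, 0.2206]
tool_rot: [-0.102, 3.137, 0.002]
ft_force: [1.0, 0.1, 1.2]
grip_width: 0.006
grip_force: 0.8
```

Request:
move_arm:
  increments: "-7 0 -2 0 0 0 255;-7 0 -2 0 0 0 255;-7 -1 -3 0 0 0 255;-7 0 -3 0 0 0 255;-7 -1 -3 0 0 0 255;-6 0 -4 0 0 0 255;0 0 0 0 0 0 255;0 0 0 0 0 0 255"

```text
time: 4.38
position: [0.4983, 0.3397, 0.202]
tool_rot: [0.104, -3.139, 0.001]
ft_force: [0.6, 0.3, 0.3]
grip_width: 0.001
grip_force: 0.0
```

```bash
python3 - <<'E'
from h import *
s=ctrl.get_state();print(s["position"],s["ft_force"])
a=ctrl.get_image("side");b=ctrl.get_image("scene");c=cloud(a)
q=c[(c[...,0]>.38)&(c[...,0]<.6)&(c[...,1]>.22)&(c[...,1]<.28)&(c[...,2]>.11)&(c[...,2]<.3)]
i=np.argsort(q[:,2]);print(len(q),q[i[::max(1,len(q)//12)]].round(3))
cv2.imwrite("pics/s3.png",np.hstack([cv2.resize(a["frame"][40:240,250:450,::-1],(400,400)),cv2.resize(b["frame"][240:480,230:470,::-1],(400,400))]))
E
```

```text
[0.49832793 0.33966025 0.2019895 ] [0.56419638 0.28937328 0.33737155]
576 [[0.556 0.244 0.11 ]
 [0.538 0.249 0.135]
 [0.52  0.245 0.159]
 [0.507 0.245 0.18 ]
 [0.494 0.245 0.2  ]
 [0.479 0.242 0.218]
 [0.52  0.256 0.273]
 [0.508 0.253 0.278]
 [0.501 0.256 0.282]
 [0.537 0.255 0.286]
 [0.512 0.25  0.289]
 [0.536 0.251 0.296]]
```

View pics/s3.png

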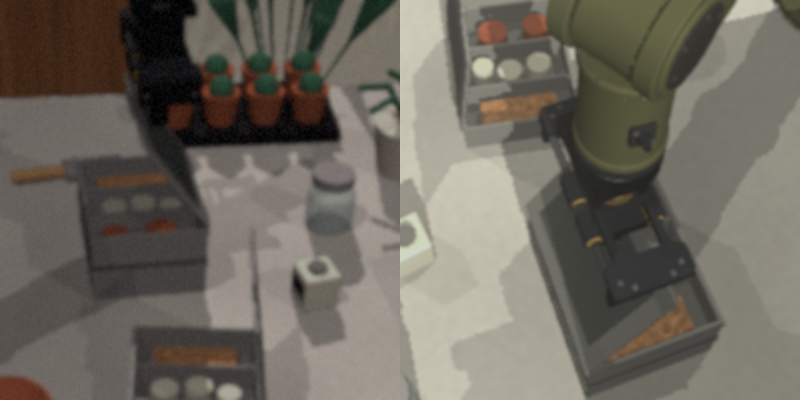

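The lid is at about 0.95 rad (left half, dark plate near (175,165)), with the fingers on its outer face. I'll keep going.

Request:
move_arm:
  increments: "-8 0 -8 0 0 0 255;-8 -1 -8 0 0 0 255;-7 0 -8 0 0 0 255;-6 -1 -7 0 0 0 255;-5 0 -6 0 0 0 255;-3 0 -6 0 0 0 255;-3 0 -5 0 0 0 255;-3 -1 -5 0 0 0 255"

```text
time: 5.15
position: [0.456, 0.3369, 0.1491]
tool_rot: [-0.103, 3.14, 0.0]
ft_force: [0.5, -0.5, 1.1]
grip_width: 0.004
grip_force: 0.5
```

Request:
move_arm:
  increments: "-2 0 -5 0 0 0 255;-2 0 -5 0 0 0 255;-2 0 -5 0 0 0 255;-1 0 -5 0 0 0 255;-1 0 -5 0 0 0 255;0 0 -5 0 0 0 255;0 0 -3 0 0 0 255;0 0 0 0 0 0 255"

```text
time: 5.82
position: [0.4479, 0.3364, 0.1156]
tool_rot: [0.103, -3.139, 0.001]
ft_force: [-1.0, 0.1, -0.1]
grip_width: 0.004
grip_force: 0.0
```

Now slow steps to the stop, watching the force.

Request:
move_arm:
  increments: "0 0 -2 0 0 0 255;0 0 -2 0 0 0 255;0 0 -2 0 0 0 255;0 0 -1 0 0 0 255;0 0 -1 0 0 0 255;0 0 -1 0 0 0 255;0 0 0 0 0 0 255;0 0 0 0 0 0 255"

```text
time: 6.48
position: [0.4483, 0.3366, 0.1075]
tool_rot: [-0.103, 3.14, -0.0]
ft_force: [1.1, -0.2, 1.0]
grip_width: 0.007
grip_force: 0.0
```

Request:
move_arm:
  increments: "0 0 -1 0 0 0 255;0 0 -0.5 0 0 0 255;0 0 -0.5 0 0 0 255;0 0 0 0 0 0 255;0 0 0 0 0 0 255;0 0 0 0 0 0 255;0 0 0 0 0 0 255;0 0 0 0 0 0 255"

```text
time: 7.15
position: [0.4482, 0.3367, 0.1055]
tool_rot: [0.103, -3.14, -0.0]
ft_force: [0.4, -0.4, -0.5]
grip_width: 0.005
grip_force: 0.0
```

Request:
move_arm:
  increments: "0 0 -0.5 0 0 0 255;0 0 -0.5 0 0 0 255;0 0 -0.5 0 0 0 255;0 0 0 0 0 0 255;0 0 0 0 0 0 255;0 0 0 0 0 0 255;0 0 0 0 0 0 255;0 0 0 0 0 0 255"

```text
time: 7.82
position: [0.4482, 0.3367, 0.1053]
tool_rot: [-0.103, 3.14, 0.0]
ft_force: [-2.9, -1.9, 6.9]
grip_width: 0.001
grip_force: 3.9
```

The force rose to 7 N at z = 0.105, so the lid is on its stop. I'll lift off and check.

Request:
move_arm:
  increments: "0 0 5 0 0 0 255;0 0 15 0 0 0 255;0 0 30 0 0 0 255;0 0 40 0 0 0 255;0 0 40 0 0 0 255;0 0 40 0 0 0 255;0 0 0 0 0 0 255;0 0 0 0 0 0 255"

```text
time: 8.48
position: [0.4495, 0.3377, 0.2773]
tool_rot: [-0.103, 3.135, 0.006]
ft_force: [-0.5, -1.4, -0.5]
grip_width: 0.004
grip_force: 0.0
```

```bash
python3 - <<'E'
from h import *
s=ctrl.get_state();print(s["position"],s["ft_force"])
a=ctrl.get_image("side");b=ctrl.get_image("scene")
for p in(a,b):
    c=cloud(p);q=c[(c[...,0]>.40)&(c[...,0]<.54)&(c[...,1]>.26)&(c[...,1]<.42)&(c[...,2]>.06)&(c[...,2]<.2)]
    if len(q)>50: print(len(q),np.linalg.lstsq(np.c_[q[:,:2],np.ones(len(q))],q[:,2],rcond=None)[0],np.percentile(q[:,2],[2,50,98]))
    print([f["centre"].round(3) if hasattr(f["centre"],"round") else f["centre"] for t in("one_tier_lid","cloche") for f in ctrl.find_in(t,p)])
cv2.imwrite("pics/s4.png",np.hstack([cv2.resize(a["frame"][40:440,100:500,::-1],(400,400)),cv2.resize(b["frame"][100:480,150:530,::-1],(400,400))]))
E
```

```text
[0.44952532 0.33772436 0.27727696] [-0.495129   -1.39158709 -0.47095733]
1731 [0.0164777  0.00598019 0.09536072] [0.10035868 0.10543553 0.10944033]
[[0.5796, -0.0616, 0.1826], [0.288, -0.4487, 0.103], [0.4879, -0.3641, 0.1003], [0.2717, -0.2662, 0.0983]]
6546 [ 0.00080657 -0.00196547  0.10583105] [0.1021646  0.10551243 0.10898741]
[[0.5842, 0.0288, 0.1516], [0.2927, -0.2059, 0.1051], [0.3039, -0.3847, 0.0892], [0.5003, -0.2937, 0.0898]]
```

View pics/s4.png

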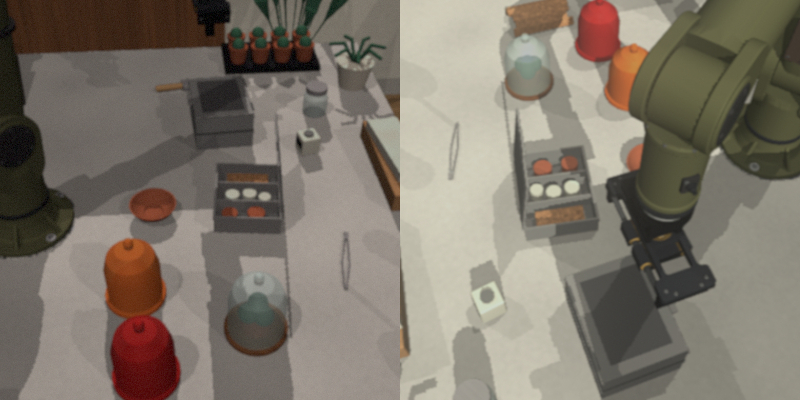

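The lid is flat at 0.105 m (right half, around (625,320)). The other lid is still upright at (520,165), the cloche has not moved, and the arm is clear.

```bash
python3 -c "
from bench import ctrl
print(ctrl.close_job())"
```

```text
the job is handed in; nothing more can be done
None
```

The two-tier organiser's lid is fully shut: it measures flat at 105 mm and was lowered slowly. The single-tier lid is still open, the cloche has not moved, and the job is handed in; the hand-in call returned no verdict.

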